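# Slide the saucer home in the pot stand

## Robot

A 7-joint arm with a two-finger parallel gripper is mounted at the origin on the work surface. World frame = base frame: x ahead of the robot, y to its left, z up, the work surface at z = 0. Lengths are in m, angles in degrees, forces in N, time in s.
With the tool pointing down it reaches from about 0.4 to 0.75 m from the base axis. Payload 19.5 kg.
Tool frame: the origin (TCP) lies on the centre line of the jaws, within the pads' length; the fingertips stand 8 mm ahead of it and the grasp point (between the pads) lies 11 mm behind it (robot.tcp_to_tips is the distance from the TCP to the fingertips, in m); z points along the fingers, y is the line along which they close (so a half turn about z gives the same grasp; the last joint's range is limited). The gripper opens to 85 mm and grips with 20 to 120 N. Pads are 22 mm wide; open, the fingers measure 114 mm over their backs; the gripper's body (76 mm by 85 mm) begins 54 mm behind the grasp point. The pads swing forward as they close: fully open they stand 13 mm farther back than shut.
Start: joints at [60.693, 40.479, -1.581, 85.061, 1.261, 54.483, -4.326], TCP at [0.26, -0.513, 0.216] pointing down, gripper open.
Joint ranges: [-155.06, 155.06], [-18.47, 123.98], [-90, 86.84], [0, 140.48], [-83.41, 263.41], [0, 116], [-161.91, 161.91]. Speed limits (degrees/s): [108.29, 108.29, 147.25, 147.25, 172.46, 172.46, 172.46].

## Interface

Orientations are given as a 3x3 rotation matrix whose columns are the frame's x, y, z axes.
In Python, from cell import robot, eyes gives the robot as it stands.
- The arm moves only by the tool arm_command, never from a script. Its argument "increments" is a list that holds one entry, the list of rows, each a list of 5 numbers: the opening, from -1 (shut) to 1 (fully open), then the shift along the tool's x, y, z in units of 0.25 m (1.0 is 0.25 m), then the turn about the tool's z in units of 45 degrees (1.0 is 45 degrees). A call has 1 to 12 rows; each row is the pose to reach, as a shift and turn from the pose commanded when the call began, along the tool's axes at that moment; what a row does not reach only later rows make up. A row lasts 1/8 s, in which the tool goes at most 62.5 mm and 10.7 degrees, less where a joint would pass 70% of its speed; a pose out of reach is approached as far as the arm can. A call with a number of a shift or a turn outside -1 to 1 is refused whole. A call with a gripper value outside its range is refused whole. The fingers move at their own pace and stop on an object; "force" is the grip in N (left out, the last holds). Time passes only in rows, so rows that repeat a pose let the fingers close. It gives the time, the measured TCP pose, the force, the opening and the grip force at its end, in the units of the state.
- robot.read_state(): the state, without advancing time (a new reading comes with each control period).
- eyes.capture(name): name is "scene" or "top" or "wrist"; returns a dict with "color" (480x640x3 uint8, red, green, blue), "depth" (480x640 float32, m along the optical axis (not along the pixel's ray), 0 where there is no reading), "fx", "fy", "cx", "cy" (pixels), "D" ([k1, k2, p1, p2, k3] as OpenCV has them; the pictures are not rectified), "origin" and "rotation" of the camera in the world. Camera axes: x right, y down, z forward; pixel columns grow to the right and rows downward; lengths in m; the calibration is good to about 2 mm. A picture is of the moment at which its call begins.
- robot.close_job(): hands the job in; it is judged then, once.
The state is a dict: "clock": time; "joints": joint angles; "qd": joint speeds; "joint_efforts": joint torques, N m; "eef_pos": TCP position; "tcp_rot": TCP orientation; "contact_force": force on the tool from outside, world axes, zero at the start; "torque": the same for the moment, N m; "width": finger opening in m; "grasp_force": force on a finger pad.
Only numpy, scipy, OpenCV 4.12 (cv2) and the standard library are available. Lean on these libraries where they do the work, as an engineer would, in place of code of your own. Each camera call takes 0.05 s, during which the arm holds its last target. There are 200 camera calls.

## Task

Push the black saucer across the top of the wooden pot stand with the fingertips until it slides over the edge of the round recess and drops in, lying flat on the recess floor. Only push it: do not pick it up, tip it or knock it off the stand. Leave the glass vase, the terracotta pot, the dibber and the green tray where they are, and end with the hand clear.

Things in the scene. Friction and masses are not known exactly. Their poses are not given: they have to be found in the camera images.
- stand: Pot stand: fixed wooden board, 235 x 140 mm, 25 mm thick, lying on the green bench, with one round recess 86 mm across and 8 mm deep (floor painted white) near one end. Origin: at bench level straight below the recess centre. Own z up; own x runs along the board from the recess to the end where the saucer starts: board x -65 to +170 mm, y -70 to +70 mm, top at z 25 mm. Its yaw varies widely.
- recess (a point): Centre of the recess floor, 17 mm above the bench, 8 mm below the board's top. The saucer has 3 mm of play all round in the recess; home, its origin is 17 mm above the bench and its rim stands 6 mm above the board's top.
- saucer: Loose shallow black plastic saucer, 80 mm across the rim (78 at the foot), 14 mm high, wall 3 mm, 35 to 70 g. Origin: centre of its underside; z up. Starts flat on the board's top (origin 25 mm above the bench), its centre 88 to 117 mm from the recess centre. Pushed at its side it slides flat, dips its front edge when within about 15 mm of the recess centre, and drops when nearly centred.
- vase: Clear glass vase, loose, a plain tumbler shape 68 mm across at the mouth, 150 mm tall, standing on the bench beyond the recess end of the pot stand. Origin: centre of its underside.
- pot: Small empty terracotta flowerpot, loose, up to 90 mm across, 80 mm tall, standing on the bench beside one long side of the pot stand. Origin: centre of its underside.
- dibber: Aluminium dibber, loose, lying on the bench beside the other long side of the pot stand: a pointed rod 18 mm thick and 200 mm long with a T handle 98 mm wide. Origin: at bench level under the middle of the rod; own x points to the tip.
- tray: Green plastic seedling tray with 12 cells, loose, empty, 280 x 180 mm, 50 mm high, on the bench to the robot's left. Origin: centre of its underside.
Mind the look-alikes: they are no part of the job. Several things have the shape of the saucer; the one meant has the colours described above.

How it is judged (in metres and radians):
On the way:
1. the saucer, still flat on top of the pot stand, is pushed out over the edge of the recess (centres less than 65 mm apart) (horizontal distance between saucer and recess below 0.065 m and z of saucer in the frame of stand between 0.0225 and 0.029 m and angle between saucer's own z axis and vertical below 0.1 rad), for 0.05 s.
At the end, for the whole second after the job is handed in: The saucer lies at rest in the recess: centre within 6 mm of the recess centre, underside within 2 mm of the recess floor, level within 0.05 rad; vase, pot, dibber and tray are within 20 mm of where they started (horizontal distance between saucer and recess below 0.006 m and z of saucer in the frame of stand between 0.015 and 0.019 m and angle between saucer's own z axis and vertical below 0.05 rad and linear speed of saucer below 0.01 m/s and distance of each of vase, pot, dibber, tray from where it was at the start of the episode below 0.02 m); the robot touches nothing.
It fails at once if the saucer is lifted (its underside more than 8 mm above the top of the pot stand) (z of saucer in the frame of stand above 0.033 m).
It fails at once if the saucer is tipped more than 0.4 rad (angle between saucer's own z axis and vertical above 0.4 rad).
It fails at once if the saucer is knocked off the pot stand (z of saucer in the frame of stand below 0.012 m).
It fails at once if the vase, pot, dibber or tray is moved by more than 20 mm (distance of any of vase, pot, dibber, tray from where it was at the start of the episode above 0.02 m).
It fails at once if the vase or the pot is tipped more than 0.3 rad (angle between any of vase, pot's own z axis and vertical above 0.3 rad).
It also fails if it takes over 40 s, if anything falls off the work surface, if the arm or the gripper's body presses on something with over 40 N, if the wrist force passes 120 N, or if a joint passes its speed limit or range.

## Working session

There is one attempt and no reset: what is moved stays moved. The work goes in short steps, Python scripts to look and compute and a tool call to move; the robot and the scene stay as the last step left them, time stands still between calls to the robot, and variables do not carry over. Pictures are saved under pics/ and viewed, at most 12 in all, crops included, and the job is handed in when it is done.

Besides the shell and the picture viewer there is one more tool, called after "Call:" as name(argument=value, ...) on one line, values as JSON. arm_command: Moves the arm, as the interface text tells. Shifts and turns lie within -1 to 1; 1 stands for 0.25 m of shift or 45 degrees of turn. Its arguments: {"type":"object","properties":{"increments":{"type":"array","items":{"type":"array","items":{"type":"array","items":{"type":"number","minimum":-1,"maximum":1}}}},"force":{"type":"number"}},"required":["increments"]}

```bash
mkdir -p pics; cat > h.py <<'E'
import numpy as np,cv2
from cell import robot,eyes
def cap(n):
    c=eyes.capture(n); c['K']=np.array([[c['fx'],0,c['cx']],[0,c['fy'],c['cy']],[0,0,1.]]); return c
def ray(c,uv,z):
    p=cv2.undistortPoints(np.array(uv,float).reshape(-1,1,2),c['K'],np.array(c['D'],float)).reshape(-1,2)
    d=np.c_[p,np.ones(len(p))]@np.array(c['rotation']).T; o=np.array(c['origin'])
    return o+d*((z-o[2])/d[:,2:])
E
python3 - <<'E'
from h import *
for n in('top','scene'):
    c=cap(n); cv2.imwrite(f'pics/{n}0.png',c['color'][...,::-1]); print(n,c['origin'],c['rotation'])
s=robot.read_state();print(s['clock'],s['eef_pos'],s['tcp_rot'],s['width'])
E
```

```text
top [0.41736767 0.18116746 1.15947802] [[ 0.00755687 -0.99363728  0.11237375]
 [-0.99996591 -0.0071351   0.00415502]
 [-0.00332679 -0.11240132 -0.99365732]]
scene [1.2616111  0.36466775 0.58109494] [[-0.23262749  0.57250872 -0.78620494]
 [ 0.97242568  0.12319109 -0.19802085]
 [-0.01651522 -0.81059097 -0.58537982]]
0.1 [ 0.26019971 -0.51245308  0.21607711] [[ 8.91641079e-01  4.52742698e-01 -4.85234485e-04]
 [ 4.52742957e-01 -8.91640606e-01  9.18420037e-04]
 [-1.68468056e-05 -1.03858753e-03 -9.99999461e-01]] 0.08548496138336648
```

View pics/top0.png

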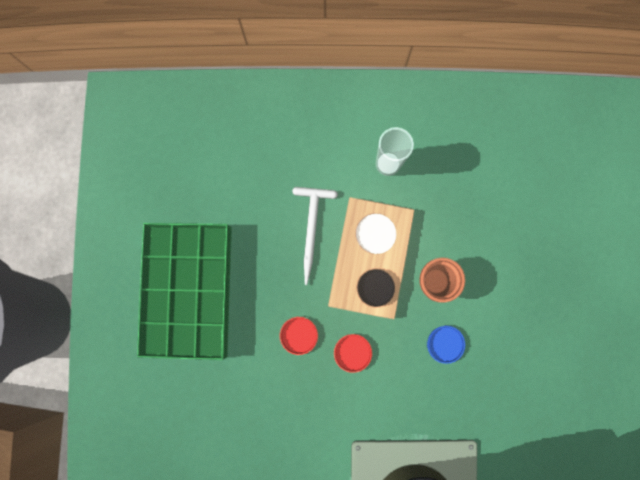

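View pics/scene0.png

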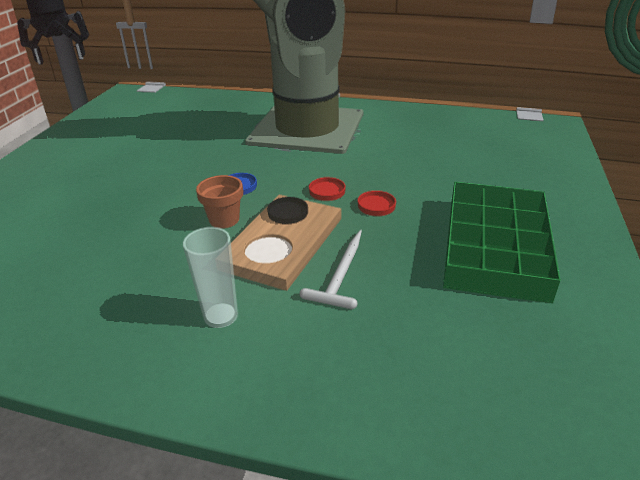

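Top view: the black saucer is at (376,288) and the white recess at (377,234). The look-alikes are red discs at (300,336) and (353,353), and a blue one at (447,344). The terracotta pot at (442,280) and the glass vase at about (390,155) are not saucers. I choose the black one on the board. The scene view agrees: saucer (288,210), recess (269,249).

```bash
cat > m.py <<'E'
from h import *
def big(m):
    cs,_=cv2.findContours(m.astype(np.uint8),0,cv2.CHAIN_APPROX_NONE); return max(cs,key=cv2.contourArea)
def circ(c,con,z):
    P=ray(c,con.reshape(-1,2),z)[:,:2]; A=np.c_[2*P,np.ones(len(P))]
    s=np.linalg.lstsq(A,(P**2).sum(1),rcond=None)[0]; return s[:2],np.sqrt(s[2]+s[:2]@s[:2])
def masks(c,roi):
    h=cv2.cvtColor(c['color'],cv2.COLOR_RGB2HSV).astype(int); r=np.zeros(h.shape[:2],bool); x0,y0,x1,y1=roi; r[y0:y1,x0:x1]=1
    return r&(h[...,2]<60), r&(h[...,1]<40)&(h[...,2]>200), r&(h[...,0]<25)&(h[...,1]>50)&(h[...,2]>90)
E
python3 - <<'E'
from m import *
for n,roi in(('top',(325,190,416,325)),('scene',(235,190,345,290))):
    c=cap(n); b,w,wood=masks(c,roi)
    print(n,'saucer',circ(c,big(b),.039),circ(c,big(b),.025),'recess',circ(c,big(w),.017),circ(c,big(w),.025))
    if n=='top':
        q=cv2.boxPoints(cv2.minAreaRect(big(wood|b|w))); P=ray(c,q,.025)[:,:2]; print(P,np.linalg.norm(P-np.roll(P,1,0),axis=1))
        pot=cv2.cvtColor(c['color'],cv2.COLOR_RGB2HSV).astype(int); m=(pot[...,0]<12)&(pot[...,1]>100); m[:,:418]=0;m[:,470:]=0;m[:250]=0;m[310:]=0
        print('pot',circ(c,big(m),.08)); print('vase',ray(c,[[388,163]],0),'dib tip/handle',ray(c,[[307,283],[294,191],[336,195]],.01)); print('reds',ray(c,[[300,336],[353,353],[447,344]],.014))
        cv2.imwrite('pics/crop.png',cv2.resize(c['color'][185:375,270:480,::-1],None,fx=3,fy=3))
E
```

```text
top saucer (array([0.42785207, 0.09621884]), np.float64(0.008501030681836087)) (array([0.42798307, 0.09515744]), np.float64(0.00860724823120406)) recess (array([0.56855647, 0.081331  ]), np.float64(0.04147290467037539)) (array([0.5674978 , 0.08203009]), np.float64(0.041182498000702825))
[[ 0.41449428  0.18324048]
 [ 0.64603901  0.13841651]
 [ 0.61859831 -0.00284851]
 [ 0.38778564  0.04504379]] [0.14075396 0.23584349 0.14390552 0.23572899]
pot (array([ 0.46731398, -0.04546657]), np.float64(0.04334764719151342))
vase [[0.72698138 0.05274094 0.        ]] dib tip/handle [[0.46176301 0.22755404 0.01      ]
 [0.66039061 0.25807661 0.01      ]
 [0.65214625 0.167058   0.01      ]]
reds [[ 0.35021523  0.24091345  0.014     ]
 [ 0.31566416  0.1295274   0.014     ]
 [ 0.33473237 -0.06873951  0.014     ]]
scene saucer (array([0.4605649 , 0.08602495]), np.float64(0.04293579574314625)) (array([0.43987729, 0.07882879]), np.float64(0.044044644209063406)) recess (array([0.56470204, 0.07732011]), np.float64(0.037196896414972466)) (array([0.57458561, 0.08139528]), np.float64(0.03666936966146905))
```

View pics/crop.png

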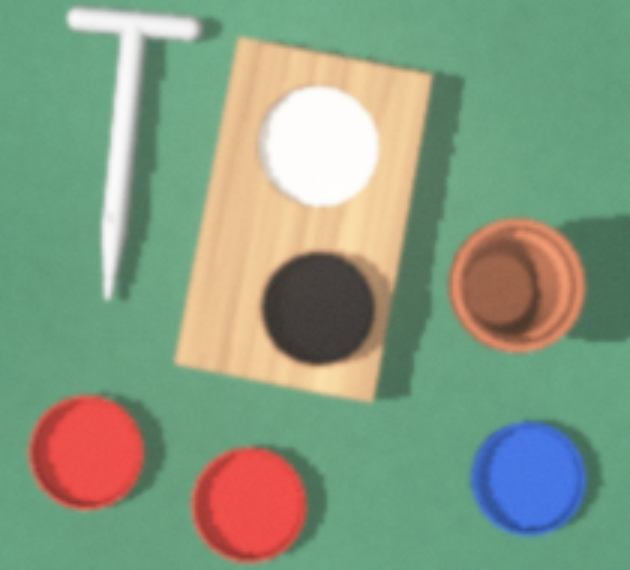

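The crop confirms it: the black saucer is on the board at crop (319,308) with the recess at (319,146), both clear of the pot and dibber. Next I fix the dark threshold and plan a two-finger cradle push.

```bash
sed -i 's/\[...,2\]<60)/[...,2]<85)\&(h[...,1]<90)/' m.py
cat > plan.py <<'E'
from h import *
def plan(p,tz,ux,s=None):
    s=s or robot.read_state(); R=np.array(s['tcp_rot']); d=R.T@(np.array([*p,tz])-s['eef_pos'])
    x=R.T@np.array([*ux,0]); return d/.25, np.degrees(np.arctan2(x[1],x[0]))/45
E
python3 - <<'E'
from m import *; from plan import *
for n,roi in(('top',(345,262,402,312)),('scene',(262,192,314,225))):
    c=cap(n); b,w,_=masks(c,roi); print(n,circ(c,big(b),.039),circ(c,big(b),.025),circ(c,cv2.convexHull(big(b)),.039))
S=np.array(circ(cap('top'),big(masks(cap('top'),(345,262,402,312))[0]),.036)[0]); T=np.array([.568,.081]); u=(T-S)/np.linalg.norm(T-S)
print(S,u,np.linalg.norm(T-S),robot.tcp_to_tips); print(plan(S-.065*u,.216,u))
E
```

```text
top (array([0.45239986, 0.08397021]), np.float64(0.0362136790929322)) (array([0.45283757, 0.08275576]), np.float64(0.03666615696186106)) (array([0.45235086, 0.08397364]), np.float64(0.03690788408403053))
scene (array([0.46068891, 0.08493445]), np.float64(0.04421650685592964)) (array([0.4400045 , 0.07771013]), np.float64(0.045358430627154965)) (array([0.46113389, 0.0830639 ]), np.float64(0.04627219128090147))
[0.45249231 0.08377739] [ 0.99971104 -0.02403809] 0.11554107499648802 0.008
(array([ 1.53664097, -1.90235745,  0.00208322]), np.float64(0.6288190792748857))
```

Call:
arm_command(increments=[[[0.05,0.77,-0.95,0,0.31],[0.05,0.77,-0.95,0,0.31],[0.05,0.77,-0.95,0,0.31],[0.05,0.77,-0.95,0,0.31],[0.05,0.77,-0.95,0,0.31],[0.05,0.77,-0.95,0,0.31],[0.05,0.77,-0.95,0,0.31],[0.05,0.77,-0.95,0,0.31],[0.05,0.77,-0.95,0,0.31],[0.05,0.77,-0.95,0,0.31]]])

```text
clock: 1.65
eef_pos: [0.3243, -0.2141, 0.2164]
tcp_rot: [[0.975, 0.224, -0.0], [0.224, -0.975, 0.0], [-0.0, -0.0, -1.0]]
contact_force: [-0.1, 0.7, -0.9]
width: 0.0446
grasp_force: 0.0
```

```bash
python3 -c "
from plan import *
s=robot.read_state();print(s['clock'],s['eef_pos'],s['width']);print(plan((.39,.0845),.12,(.9997,-.024)))"
```

```text
1.65 [ 0.32425318 -0.21410899  0.21643557] 0.04460334621153741
(array([ 0.5233391 , -1.10537242,  0.38588172]), np.float64(0.3175598030268916))
```

Call:
arm_command(increments=[[[0.05,0.5,-0.99,0.1,0.317],[0.05,0.5,-0.99,0.1,0.317],[0.05,0.5,-0.99,0.1,0.317],[0.05,0.5,-0.99,0.1,0.317],[0.05,0.5,-0.99,0.1,0.317],[0.05,0.5,-0.99,0.1,0.317],[0.05,0.5,-0.99,0.1,0.317],[0.05,0.5,-0.99,0.1,0.317],[0.05,0.5,-0.99,0.1,0.317]]])

```text
clock: 2.78
eef_pos: [0.3908, 0.0546, 0.1917]
tcp_rot: [[1.0, -0.025, 0.0], [-0.025, -1.0, 0.0], [0.0, -0.0, -1.0]]
contact_force: [0.3, -0.2, 0.1]
width: 0.0448
grasp_force: 0.0
```

```bash
python3 -c "
from plan import *
s=robot.read_state();print(s['clock'],s['eef_pos'],s['width']);print(plan((.39,.0845),.08,(.9997,-.024)))
for n in('wrist','scene','top'):
  c=cap(n);cv2.imwrite(f'pics/{n}1.png',c['color'][...,::-1])
  if n=='wrist':print(c['origin'],c['rotation'])"
```

```text
2.775 [0.39076837 0.05461053 0.19165686] 0.04476104125596923
(array([-0.00610014, -0.11939694,  0.44663942]), np.float64(-0.0006715905113591857))
[0.46949184 0.0526168  0.34913563] [[-2.45240854e-02 -9.51791277e-01 -3.05764509e-01]
 [-9.99698879e-01  2.30892759e-02  8.30877773e-03]
 [-8.48341074e-04  3.05876202e-01 -9.52070916e-01]]
```

View pics/wrist1.png

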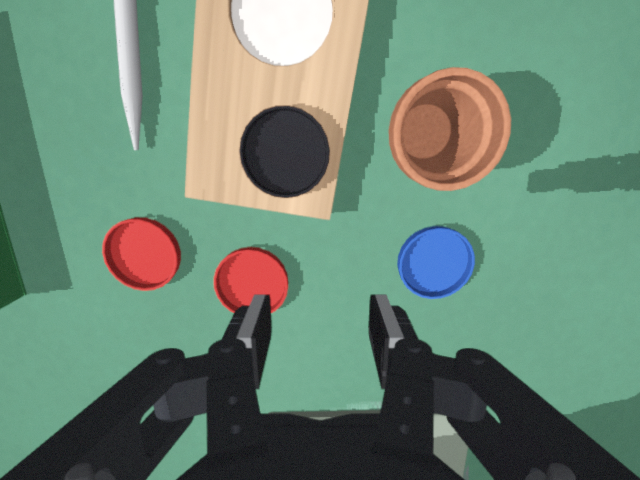

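Wrist view: saucer at (285,151), recess at (282,15), fingertips at about (258,300) and (380,300), red disc at (251,282). I can measure the saucer well from here.

```bash
python3 - <<'E'
from m import *; from plan import *
c=cap('wrist'); b,w,_=masks(c,(225,0,345,205))
print('rim',circ(c,big(b),.039),'foot',circ(c,big(b),.025))
k=big(w); k=k[k[:,0,1]>2]; print('recess .017/.025',circ(c,k,.017),circ(c,k,.025))
S=np.array(circ(c,big(b),.037)[0]);T=np.array([.568,.081]);u=(T-S)/np.linalg.norm(T-S);print(u,S)
print(ray(c,[[251,282]],.014),plan(S-.068*u,.08,u))
E
```

```text
rim (array([0.45332601, 0.08420805]), np.float64(0.03837611957819066)) foot (array([0.45259593, 0.08561018]), np.float64(0.0401088948072636))
recess .017/.025 (array([0.56867421, 0.08212979]), np.float64(0.04123280648244572)) (array([0.56628479, 0.08143173]), np.float64(0.04023942680118876))
[ 0.99955939 -0.02968204] [0.45322171 0.08440836]
[[0.31978163 0.12996147 0.014     ]] (array([-0.02477426, -0.12430145,  0.44624702]), np.float64(0.008222660696976108))
```

```bash
python3 - <<'E'
from h import *
c=cap('wrist'); s=robot.read_state(); D=c['depth']
v,u=np.mgrid[290:400:1,230:410:1]; uv=np.c_[u.ravel(),v.ravel()]
p=cv2.undistortPoints(uv.astype(float).reshape(-1,1,2),c['K'],np.array(c['D'],float)).reshape(-1,2)
d=D[uv[:,1],uv[:,0]]; P=np.c_[p,np.ones(len(p))]*d[:,None]; W=P@np.array(c['rotation']).T+c['origin']
L=(W-s['eef_pos'])@np.array(s['tcp_rot']); k=(d>0)&(L[:,2]<.1)
for sg in(-1,1):
    q=L[k&(L[:,1]*sg>0)]; print(sg,np.percentile(q,[0,1,5,50,95,99,100],axis=0).round(4))
E
```

```text
-1 [[-0.0113 -0.0359 -0.091 ]
 [-0.0098 -0.0348 -0.0899]
 [-0.0064 -0.0327 -0.0881]
 [ 0.0112 -0.0232 -0.0531]
 [ 0.0175 -0.0182 -0.0243]
 [ 0.0179 -0.0164 -0.0198]
 [ 0.0184 -0.015  -0.0165]]
1 [[-0.0111  0.0155 -0.0914]
 [-0.0099  0.0167 -0.09  ]
 [-0.0067  0.0185 -0.088 ]
 [ 0.0111  0.0234 -0.0523]
 [ 0.0174  0.0329 -0.0243]
 [ 0.0179  0.035  -0.0199]
 [ 0.0187  0.0362 -0.0162]]
```

Call:
arm_command(increments=[[[0.05,-0.024,-0.124,0.15,0.008],[0.05,-0.024,-0.124,0.45,0.008],[0.05,-0.024,-0.124,0.45,0.008],[0.05,-0.024,-0.124,0.45,0.008],[0.05,-0.024,-0.124,0.45,0.008]]])

```text
clock: 3.65
eef_pos: [0.3858, 0.0866, 0.0798]
tcp_rot: [[1.0, -0.029, 0.001], [-0.029, -1.0, 0.0], [0.001, -0.0, -1.0]]
contact_force: [0.1, -0.9, 0.1]
width: 0.0446
grasp_force: 0.0
```

Call:
arm_command(increments=[[[0.05,0,0,0.12,0],[0.05,0,0,0.12,0],[0.05,0,0,0.12,0]]])

```text
clock: 4.03
eef_pos: [0.3857, 0.0866, 0.0501]
tcp_rot: [[1.0, -0.029, 0.001], [-0.029, -1.0, 0.0], [0.001, -0.0, -1.0]]
contact_force: [-0.2, 0.3, 0.3]
width: 0.0451
grasp_force: 0.0
```

```bash
python3 - <<'E'
from h import *
c=cap('scene'); w=cap('wrist')
a=cv2.resize(c['color'][150:260,220:360,::-1],(560,440)); b=cv2.resize(w['color'][:,140:500,::-1],(240,320)); im=np.zeros((440,800,3),np.uint8); im[:,:560]=a; im[:320,560:]=b
cv2.imwrite('pics/s2.png',im); print(robot.read_state()['eef_pos'])
E
```

```text
[0.3857849  0.08673052 0.05003363]
```

View pics/s2.png

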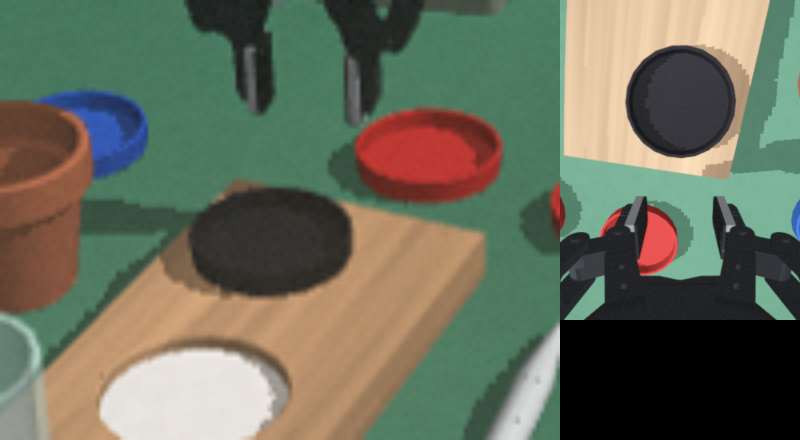

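The fingertips show at scene pixels about (284,178) and (308,181), both well above the board. I get their height by intersecting these rays with the plane of the fingers' front.

```bash
python3 - <<'E'
from h import *
c=cap('scene'); o=np.array(c['origin'])
for uv in([283.5,178],[307.5,180.5]):
    p=ray(c,[uv],0.)[0]; d=p-o
    for x in(.386,.397): print(uv,x,o+d*(x-o[0])/d[0])
E
```

```text
[283.5, 178] 0.386 [0.386      0.05688617 0.06409054]
[283.5, 178] 0.397 [0.397      0.06075272 0.07058548]
[307.5, 180.5] 0.386 [0.386      0.10744798 0.06407113]
[307.5, 180.5] 0.397 [0.397      0.11067934 0.07056632]
```

Call:
arm_command(increments=[[[0.05,0.012,0,0.03,0],[0.05,0.012,0,0.052,0],[0.05,0.012,0,0.052,0]]])

```text
clock: 4.55
eef_pos: [0.3884, 0.0865, 0.0358]
tcp_rot: [[1.0, -0.029, -0.002], [-0.029, -1.0, -0.0], [-0.002, 0.0, -1.0]]
contact_force: [-0.4, 0.0, 0.3]
width: 0.0448
grasp_force: 0.0
```

```bash
python3 - <<'E'
from h import *
c=cap('scene'); w=cap('wrist')
a=cv2.resize(c['color'][160:240,240:340,::-1],(500,400)); b=cv2.resize(w['color'][200:400,200:440,::-1],(300,250)); im=np.zeros((400,800,3),np.uint8); im[:,:500]=a; im[:250,500:]=b
cv2.imwrite('pics/s3.png',im); s=robot.read_state();print(s['eef_pos'],s['contact_force'])
E
```

```text
[0.38864452 0.08651897 0.03620141] [-0.03073301  0.20335135 -0.23126254]
```

View pics/s3.png

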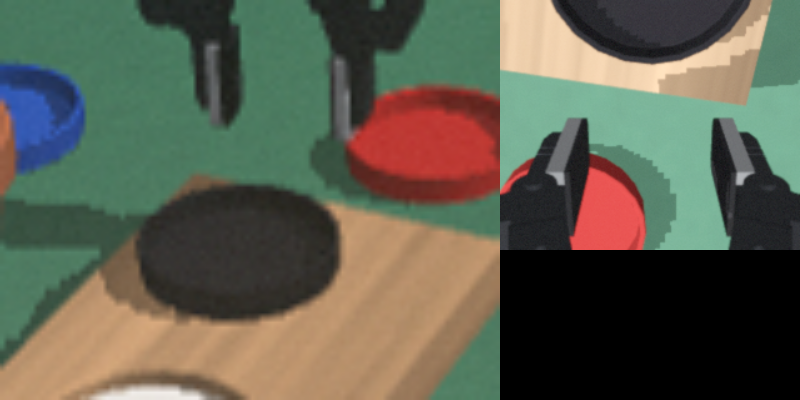

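The tips are now at scene (283,185) and (308,188). The wrist depth and the scene view agree that at this opening they stand about 16 mm behind the TCP. I keep lowering in small steps and watch the force.

Call:
arm_command(increments=[[[0.05,0,0,0.024,0],[0.05,0,0,0.048,0],[0.05,0,0,0.048,0]]])

```text
clock: 5.03
eef_pos: [0.3923, 0.0874, 0.027]
tcp_rot: [[1.0, -0.029, -0.007], [-0.029, -1.0, -0.001], [-0.007, 0.002, -1.0]]
contact_force: [0.2, 0.4, -0.3]
width: 0.0451
grasp_force: 0.0
```

```bash
python3 - <<'E'
from h import *
c=cap('scene'); w=cap('wrist'); s=robot.read_state();print(s['eef_pos'],s['contact_force'])
a=cv2.resize(c['color'][160:240,240:340,::-1],(500,400)); cv2.imwrite('pics/s4.png',a)
D=w['depth']; v,u=np.mgrid[290:400,230:410]; uv=np.c_[u.ravel(),v.ravel()]
p=cv2.undistortPoints(uv.astype(float).reshape(-1,1,2),w['K'],np.array(w['D'],float)).reshape(-1,2)
d=D[uv[:,1],uv[:,0]]; W=(np.c_[p,np.ones(len(p))]*d[:,None])@np.array(w['rotation']).T+w['origin']; L=(W-s['eef_pos'])@np.array(s['tcp_rot'])
for r in(290,294,296,298,300,304): 
    for col in (262,268): i=(r-290)*180+col-230; print(r,col,L[i].round(4))
E
```

```text
[0.39213584 0.08735721 0.02732329] [ 0.636603    0.35531364 -0.14518176]
290 262 [-0.0097 -0.0341  0.027 ]
290 268 [-0.0103 -0.0307  0.0284]
294 262 [ 0.011  -0.0254 -0.0202]
294 268 [ 0.0111 -0.0228 -0.0204]
296 262 [ 0.0117 -0.0249 -0.0235]
296 268 [ 0.0107 -0.0226 -0.0213]
298 262 [ 0.0115 -0.0246 -0.025 ]
298 268 [ 0.0097 -0.0227 -0.0215]
300 262 [ 0.0114 -0.0244 -0.0266]
300 268 [ 0.0085 -0.0228 -0.0209]
304 262 [ 0.0109 -0.024  -0.0292]
304 268 [ 0.0073 -0.0227 -0.0224]
```

View pics/s4.png

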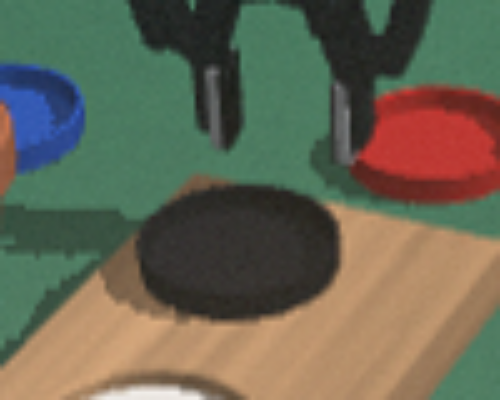

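The wrist depth now puts the pad fronts at tool x +11 mm and the tips about 18 mm behind the TCP, so at z about 0.046. The arm is at its inner reach limit, so I go forward 15 mm and then lower further. Contact is expected at TCP x about 0.41.

Call:
arm_command(increments=[[[0.05,0.06,0,0,0],[0.05,0.06,0,0,0],[0.05,0.06,0,0.03,0],[0.05,0.06,0,0.03,0]]])

```text
clock: 5.62
eef_pos: [0.4065, 0.0869, 0.0192]
tcp_rot: [[1.0, -0.029, -0.008], [-0.029, -1.0, -0.001], [-0.008, 0.002, -1.0]]
contact_force: [-0.6, -0.5, 0.3]
width: 0.0447
grasp_force: 0.0
```

```bash
cat > tip.py <<'E'
from m import *
s=robot.read_state();print(s['clock'],s['eef_pos'],s['contact_force'],s['joints'])
w=cap('wrist'); D=w['depth']; v,u=np.mgrid[280:330,225:420]; uv=np.c_[u.ravel(),v.ravel()]
p=cv2.undistortPoints(uv.astype(float).reshape(-1,1,2),w['K'],np.array(w['D'],float)).reshape(-1,2)
d=D[uv[:,1],uv[:,0]]; W=(np.c_[p,np.ones(len(p))]*d[:,None])@np.array(w['rotation']).T+w['origin']; L=(W-s['eef_pos'])@np.array(s['tcp_rot'])
k=(abs(L[:,0]-.011)<.0015)&(abs(abs(L[:,1])-.024)<.006)
for sg in(-1,1): q=L[k&(L[:,1]*sg>0)]; print('tip tool-z',np.percentile(q[:,2],97),'world z',np.percentile(W[k&(L[:,1]*sg>0),2],3))
b,wh,_=masks(w,(225,0,345,260)); print('saucer',circ(w,big(b),.039))
E
python3 tip.py
```

```text
5.625 [0.40649167 0.08687409 0.01924511] [-0.57955805 -0.53482728  0.28595821] [-16.89710393  52.13034115   0.83297493 126.71552321 -23.6454829
   1.74955094 -84.40290226]
tip tool-z -0.019299712199531617 world z 0.038415939349143266
tip tool-z -0.02025047817896573 world z 0.03943357583940209
saucer (array([0.46131604, 0.09627193]), np.float64(0.028419378933408453))
```

Wrist joint 6 is at its limit, so the fingers cannot get low enough behind the saucer at its start. The tips are level with the rim, at z about 0.0385. New plan: put the nearly shut fingertips inside the dish, where the arm reaches easily, and push its front wall about 25 mm along. Then go behind it for the final push.

Call:
arm_command(increments=[[[0.05,0.03,0,-0.24,0],[-0.53,0.03,0,-0.24,0],[-0.53,0.19,0.01,-0.24,0],[-0.53,0.19,0.01,-0.24,0],[-0.53,0.19,0.01,-0.24,0],[-0.53,0.19,0.01,-0.24,0]]])

```text
clock: 6.42
eef_pos: [0.4542, 0.0832, 0.0793]
tcp_rot: [[1.0, -0.029, -0.007], [-0.029, -1.0, -0.001], [-0.007, 0.002, -1.0]]
contact_force: [-0.0, -0.7, 0.8]
width: 0.0199
grasp_force: 0.0
```

```bash
cat > tip2.py <<'E'
from m import *
s=robot.read_state();print(s['clock'],s['eef_pos'],s['contact_force'],s['width'])
w=cap('wrist'); D=w['depth']; uv=np.argwhere(D>0)[:,::-1]
p=cv2.undistortPoints(uv.astype(float).reshape(-1,1,2),w['K'],np.array(w['D'],float)).reshape(-1,2)
d=D[uv[:,1],uv[:,0]]; W=(np.c_[p,np.ones(len(p))]*d[:,None])@np.array(w['rotation']).T+w['origin']; L=(W-s['eef_pos'])@np.array(s['tcp_rot'])
k=(abs(L[:,0]-.011)<.0015)&(abs(L[:,1])<.05)&(L[:,2]<.03)&(W[:,2]>.045)
for sg in(-1,1): q=L[k&(L[:,1]*sg>0)]; t=q[q[:,2]>np.percentile(q[:,2],98)-.006]; print('tip tool-z',np.percentile(q[:,2],[90,97,99,100]),'y',np.percentile(t[:,1],[2,98]))
E
python3 tip2.py; python3 - <<'E'
from m import *
w=cap('wrist'); cv2.imwrite('pics/w5.png',w['color'][...,::-1])
E
```

```text
6.425 [0.45424012 0.08320396 0.07928548] [-0.00471779 -0.67226399  0.76936112] 0.01993968560711121
tip tool-z [-0.0566555  -0.03302924 -0.02368085 -0.01758387] y [-0.01667159 -0.01016873]
tip tool-z [-0.05694722 -0.0332748  -0.02370488 -0.0173782 ] y [0.00990718 0.01645187]
```

View pics/w5.png

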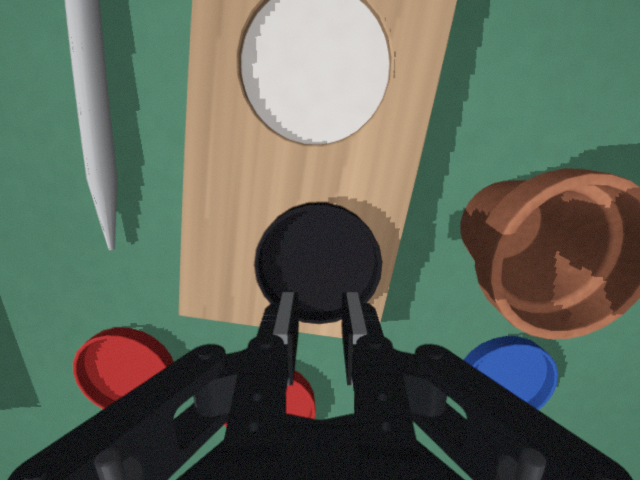

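The fingertips, at (290,293) and (350,293), are above the dish centred at (320,262). The recess at (316,70) is straight ahead.

Call:
arm_command(increments=[[[-0.53,0,0,0.12,0],[-0.53,0,0,0.22,0],[-0.53,0,0,0.24,0],[-0.53,0,0,0.25,0],[-0.53,0,0,0.25,0]]])

```text
clock: 7.15
eef_pos: [0.4548, 0.0831, 0.0176]
tcp_rot: [[1.0, -0.029, -0.006], [-0.029, -1.0, -0.001], [-0.006, 0.001, -1.0]]
contact_force: [-0.4, 0.6, -0.6]
width: 0.0201
grasp_force: 0.0
```

```bash
python3 - <<'E'
from h import *
s=robot.read_state();print(s['eef_pos'],s['contact_force'],s['joints'],np.array(s['tcp_rot']).round(3))
c=cap('scene'); cv2.imwrite('pics/s6.png',cv2.resize(c['color'][160:250,240:340,::-1],(500,450)))
E
```

```text
[0.45477165 0.0831249  0.01756756] [-0.42652947  0.60867066 -0.57791457] [-17.12128654  53.15039522   5.09056931 117.71141536 -23.20426754
  10.41119412 -82.8357992 ] [[ 1.    -0.029 -0.006]
 [-0.029 -1.    -0.001]
 [-0.006  0.001 -1.   ]]
```

View pics/s6.png

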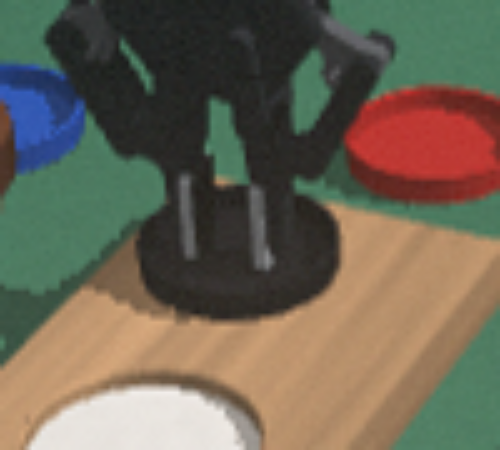

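The tips stand inside the dish at crop (188,258) and (263,268) with no contact. Now I push forward 30 mm gently.

Call:
arm_command(increments=[[[-0.53,0.02,0,0,0],[-0.53,0.04,0,0,0],[-0.53,0.06,0,0,0],[-0.53,0.08,0,0,0],[-0.53,0.1,0,0,0],[-0.53,0.12,0,0,0],[-0.53,0.12,0,0,0]]])

```text
clock: 8.07
eef_pos: [0.4848, 0.0822, 0.0167]
tcp_rot: [[1.0, -0.029, -0.006], [-0.029, -1.0, -0.001], [-0.006, 0.002, -1.0]]
contact_force: [-0.2, -0.5, -0.9]
width: 0.0201
grasp_force: 0.0
```

```bash
cat > loc.py <<'E'
from m import *
s=robot.read_state();print(s['eef_pos'],s['contact_force'])
c=cap('scene'); h=cv2.cvtColor(c['color'],cv2.COLOR_RGB2HSV).astype(int)
r=(h[...,2]<85)&(h[...,1]<90); x0,y0,x1,y1=250,195,320,275; m=np.zeros_like(r); m[y0:y1,x0:x1]=r[y0:y1,x0:x1]
k=big(m); # lowest visible front edge of the foot
P=ray(c,k.reshape(-1,2),.025); i=np.argmax(P[:,0]); print('foot front x',P[i],'pix',k[i], 'rows',k[:,0,1].max(),'cols',k[:,0,0].min(),k[:,0,0].max())
E
python3 loc.py
```

```text
[0.48483566 0.08216821 0.01674925] [-0.24860675 -0.45911148 -0.92443616]
foot front x [0.49985396 0.07489301 0.025     ] pix [[276 226]] rows 226 cols 250 316
```

Call:
arm_command(increments=[[[-0.53,0.02,0,0,0],[-0.53,0.04,0,0,0],[-0.53,0.06,0,0,0],[-0.53,0.08,0,0,0],[-0.53,0.1,0,0,0],[-0.53,0.12,0,0,0],[-0.53,0.12,0,0,0]]])

```text
clock: 9.0
eef_pos: [0.5148, 0.0813, 0.0166]
tcp_rot: [[1.0, -0.029, -0.006], [-0.029, -1.0, -0.001], [-0.006, 0.002, -1.0]]
contact_force: [-0.5, 0.3, 0.0]
width: 0.0199
grasp_force: 0.0
```

Call:
arm_command(increments=[[[-0.53,-0.04,0,0,0],[-0.53,-0.04,0,0,0],[-0.53,-0.04,0,-0.25,0],[-0.53,-0.04,0,-0.25,0],[0.05,-0.33,0,-0.25,0],[0.05,-0.33,0,-0.25,0],[0.05,-0.33,0,-0.25,0],[0.05,-0.33,0,-0.25,0]]])

```text
clock: 10.0
eef_pos: [0.4335, 0.0838, 0.0795]
tcp_rot: [[1.0, -0.029, -0.006], [-0.029, -1.0, -0.001], [-0.005, 0.001, -1.0]]
contact_force: [0.4, -1.0, 0.4]
width: 0.0449
grasp_force: 0.0
```

```bash
python3 - <<'E'
from m import *
s=robot.read_state();print(s['clock'],s['eef_pos'])
w=cap('wrist'); cv2.imwrite('pics/w7.png',w['color'][...,::-1])
b,wh,_=masks(w,(225,0,400,300)); 
k=big(b); print(cv2.boundingRect(k),circ(w,k,.039)); q=big(wh); q=q[q[:,0,1]>2]; print(cv2.boundingRect(q),circ(w,q,.02))
E
```

```text
10.0 [0.43352229 0.08377881 0.07945773]
(250, 91, 140, 141) (array([0.49457289, 0.0822678 ]), np.float64(0.03881820809786661))
(250, 3, 141, 92) (array([0.57007256, 0.07913451]), np.float64(0.03849217860529396))
```

View pics/w7.png

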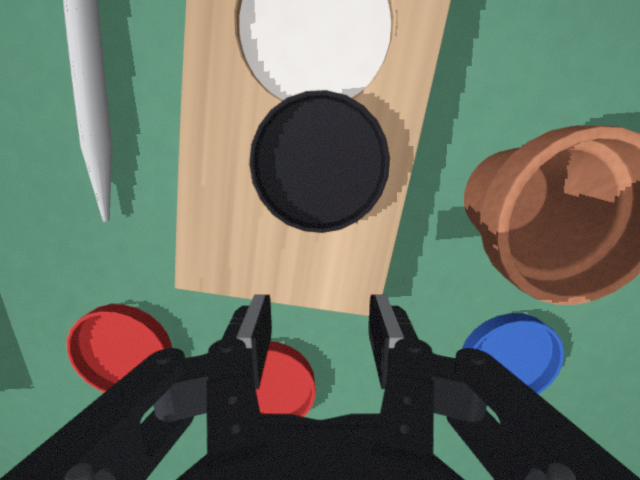

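Saucer at (320,161), that is (0.4946, 0.0823), with its front touching the recess edge. The recess is at (315,20) and the open fingers are behind with room to spare. I lower behind it.

Call:
arm_command(increments=[[[0.05,0.024,0,0.1,0],[0.05,0.024,0,0.22,0],[0.05,0.024,0,0.25,0],[0.05,0.024,0,0.27,0],[0.05,0.024,0,0.27,0],[0.05,0.024,0,0.27,0]]])

```text
clock: 10.8
eef_pos: [0.4384, 0.0836, 0.0127]
tcp_rot: [[1.0, -0.029, -0.006], [-0.029, -1.0, -0.001], [-0.006, 0.001, -1.0]]
contact_force: [-0.3, 0.3, 0.2]
width: 0.0448
grasp_force: 0.0
```

```bash
python3 tip.py
```

```text
10.8 [0.43836517 0.08362429 0.01267664] [-0.30589608  0.27959576  0.2434643 ] [-16.77372647  53.37983708   3.39151286 120.92711604 -24.33181766
   6.65364289 -82.20063851]
tip tool-z -0.011929992224551461 world z 0.024513308713895496
tip tool-z -0.011873018714583742 world z 0.024521081084007666
saucer (array([0.49950242, 0.09200969]), np.float64(0.029792695087274567))
```

Call:
arm_command(increments=[[[0.05,0.025,0,0.006,0],[0.05,0.05,0,0.006,0],[0.05,0.075,0,0.006,0],[0.05,0.1,0,0.006,0],[0.05,0.125,-0.001,0.006,0],[0.05,0.15,-0.001,0.006,0],[0.05,0.175,-0.002,0.006,0],[0.05,0.2,-0.002,0.006,0],[0.05,0.22,-0.002,0.006,0],[0.05,0.24,-0.002,0.006,0],[0.05,0.24,-0.002,0.006,0]]])

```text
clock: 12.22
eef_pos: [0.4983, 0.0822, 0.0102]
tcp_rot: [[1.0, -0.029, -0.006], [-0.029, -1.0, -0.001], [-0.006, 0.002, -1.0]]
contact_force: [-0.3, -0.8, -0.0]
width: 0.0449
grasp_force: 0.0
```

```bash
cat > w.py <<'E'
from m import *; import sys
s=robot.read_state();print(s['clock'],s['eef_pos'],s['contact_force'])
w=cap('wrist'); b,wh,_=masks(w,(200,0,420,285)); k=big(b); k=k[k[:,0,1]<280]; print(cv2.boundingRect(k))
q=k[k[:,0,1]<k[:,0,1].min()+70]
for z in(.039,.031): print(z,circ(w,q,z))
print('white px',wh.sum())
if len(sys.argv)>1: cv2.imwrite(sys.argv[1],np.hstack([w['color'][:400,160:480,::-1],cv2.resize(cap('scene')['color'][170:270,225:345,::-1],(480,400))]))
E
python3 w.py pics/w8.png
```

```text
12.225 [0.4982993  0.08224291 0.01016392] [-0.30920519 -0.76598764 -0.02868717]
(217, 118, 203, 162)
0.039 (array([0.54311975, 0.08163197]), np.float64(0.03892225078436898))
0.031 (array([0.54094036, 0.08172479]), np.float64(0.04135212552996458))
white px 11191
```

View pics/w8.png

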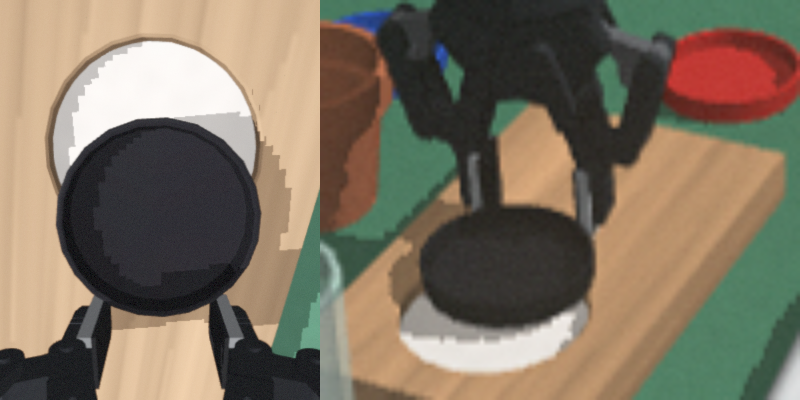

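The saucer is flat over the recess edge, in crop at (158,217), with the recess at about (153,140). The camera is now right above the recess, so I fit its centre once more for the lateral trim.

```bash
python3 - <<'E'
from m import *
w=cap('wrist'); h=cv2.cvtColor(w['color'],cv2.COLOR_RGB2HSV).astype(int)
m=(h[...,1]<50)&(h[...,2]>130); m[:, :200]=0; m[:,425:]=0; m[:30]=0; m[260:]=0
k=big(m); b=masks(w,(200,0,420,285))[0]; near=cv2.dilate(b.astype(np.uint8),np.ones((9,9)))>0
q=np.array([p for p in k if not near[p[0,1],p[0,0]]]); print(len(q),circ(w,q,.017), cv2.boundingRect(q))
E
```

```text
351 (array([0.56878999, 0.08272486]), np.float64(0.04278869072253386)) (213, 40, 203, 138)
```

Call:
arm_command(increments=[[[0.05,0.02,-0.002,0,0],[0.05,0.04,-0.004,0,0],[0.05,0.06,-0.006,0,0],[0.05,0.075,-0.007,0,0],[0.05,0.088,-0.008,0,0],[0.05,0.098,-0.008,0,0],[0.05,0.098,-0.008,0,0]]])

```text
clock: 13.25
eef_pos: [0.5226, 0.0836, 0.01]
tcp_rot: [[1.0, -0.029, -0.006], [-0.029, -1.0, -0.001], [-0.006, 0.002, -1.0]]
contact_force: [-0.5, 0.2, -0.7]
width: 0.0447
grasp_force: 0.0
```

```bash
python3 w.py pics/w9.png
```

```text
13.25 [0.52264185 0.0835511  0.01001149] [-0.50131044  0.18516581 -0.73320686]
(222, 120, 195, 160)
0.039 (array([0.56926788, 0.0826494 ]), np.float64(0.03645653367960471))
0.031 (array([0.56719601, 0.08272519]), np.float64(0.03873540646659504))
white px 1892
```

View pics/w9.png

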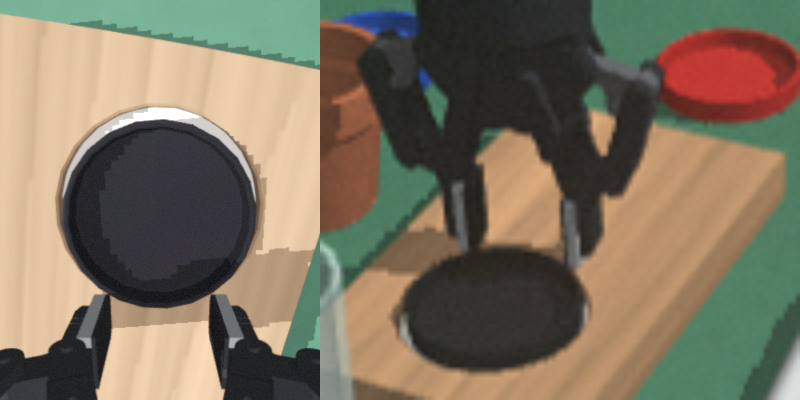

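The saucer has dropped. It sits inside the recess, and its apparent radius matches a rim height of 31 mm. I back off, lift and check.

Call:
arm_command(increments=[[[0.05,-0.04,0,0,0],[0.05,-0.08,0,0,0],[0.05,-0.08,0,-0.2,0],[0.05,-0.08,0,-0.4,0],[0.05,-0.08,0,-0.6,0],[0.05,-0.08,0,-0.6,0],[0.05,-0.08,0,-0.6,0]]])

```text
clock: 14.22
eef_pos: [0.5029, 0.0845, 0.1597]
tcp_rot: [[1.0, -0.029, -0.007], [-0.029, -1.0, -0.001], [-0.007, 0.001, -1.0]]
contact_force: [-0.2, -0.3, 0.0]
width: 0.0447
grasp_force: 0.0
```

```bash
python3 - <<'E'
from m import *
s=robot.read_state(); print(s['clock'],s['eef_pos'],s['contact_force'])
w=cap('wrist'); b=masks(w,(200,0,440,330))[0]; k=big(b); print(cv2.boundingRect(k),circ(w,k,.031))
m=np.zeros(b.shape,np.uint8); cv2.drawContours(m,[k],-1,1,-1); m=cv2.erode(m,np.ones((25,25))); uv=np.argwhere(m>0)[:,::-1]
p=cv2.undistortPoints(uv.astype(float).reshape(-1,1,2),w['K'],np.array(w['D'],float)).reshape(-1,2); d=w['depth'][uv[:,1],uv[:,0]]
W=((np.c_[p,np.ones(len(p))]*d[:,None])@np.array(w['rotation']).T+w['origin'])[d>0]
A=np.c_[W[:,:2]-W[:,:2].mean(0),np.ones(len(W))]; print('floor plane slope x,y,z0',np.linalg.lstsq(A,W[:,2],rcond=None)[0])
E
```

```text
14.225 [0.50287251 0.08454022 0.159669  ] [-0.18464214 -0.26830588  0.00151446]
(272, 99, 97, 100) (array([0.56670776, 0.08276918]), np.float64(0.038652010344691075))
floor plane slope x,y,z0 [0.00415149 0.00128547 0.0210814 ]
```

The inside floor is at 21 mm (20 expected) and level, and the centre is within about 2 mm of the recess. The hand is clear.

```bash
python3 -c "
from cell import robot
print(robot.close_job())"
```

```text
the job is handed in; nothing more can be done
None
```

The black saucer was pushed across the stand and dropped into the recess: measured level, about 2 mm off centre, hand clear, nothing else touched as far as I could see; job handed in at about 14 s (no verdict was returned), with the first 40 mm pushed from inside the dish because the arm couldn't reach low enough behind it.

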